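Find the high spot of a pump spindle's collar with a dial indicator

ROBOT

A 6-joint arm with a two-finger parallel gripper is mounted at the origin on a cart in front of the work surface, level with it; the furniture and walls round the work are solid. World frame = base frame: x ahead of the robot, y to its left, z up, the work surface at z = 0. Lengths are in m, angles in rad, forces in N, time in s.
With the tool pointing down it reaches from about 0.25 to 0.725 m from the base axis. Payload 4 kg.
Tool frame: the origin (TCP) lies at the very end of the fingers, on their centre line; the grasp point (between the pads) lies 19 mm behind it; z points along the fingers, y is the line along which they close (so a half turn about z gives the same grasp; the last joint's range is limited). The gripper opens to 85 mm and grips with 20 to 120 N. Pads are 22 mm wide; open, the fingers measure 114 mm over their backs; the gripper's body (76 mm by 85 mm) begins 54 mm behind the grasp point. The pads swing forward as they close: fully open they stand 13 mm farther back than shut.
Start: joints at [-1.14, 0.241, 0.005, 1.335, 0, 1.571], TCP at [0.209, -0.454, 0.231] pointing down, gripper open.
Joint ranges: [-2.72, 2.72], [-1.05, 1.87], [-1.09, 1.28], [-1.99, 2.15], [-1.42, 1.44], [-3.14, 3.14]. Speed limits (rad/s): [2.79, 2.79, 3.14, 3.14, 3.14, 3.14].

INTERFACE

Orientations are given as a unit quaternion [w, x, y, z].
In Python, from station import env gives the robot as it stands.
- The arm moves only by the tool jog_arm, never from a script. Its argument "commands" is a list of rows, each a list of 3 entries, a list of its own where there are three numbers: the opening in per cent of the stroke, from 0 (shut) to 100 (fully open), then the shift along the world's x, y, z in m, then the turn, a rotation vector about the world's x, y, z in rad. In form: [[hand, [x, y, z], [ax, ay, az]], ...]. A call has exactly 8 rows; each row shifts and turns the commanded pose from where the row before left it; what a row does not reach is not made up. A row lasts 1/12 s, in which the tool goes at most 41.7 mm and 7.16 degrees, less where a joint would pass 70% of its speed; a pose out of reach is approached as far as the arm can. A call is refused whole if a number of a shift passes 0.0417 or a number of a turn 0.125, either way. A call with a gripper value outside its range is refused whole. The fingers move at their own pace and stop on an object; "grip_force" is the grip in N (left out, the last holds). Time passes only in rows, so rows that do not move let the fingers close, or fill a call up. It gives the time, the measured TCP pose, the force, the opening and the grip force at its end, in the units of the state.
- env.get_obs(): the state, without advancing time (a new reading comes with each control period).
- env.camera(name): name is "side" or "top"; returns a dict with "pixels" (420x560x3 uint8, red, green, blue), "range_z" (420x560 float32, m along the optical axis (not along the pixel's ray), 0 where there is no reading), "fx", "fy", "cx", "cy" (pixels), "k1" (the pictures are not rectified: a ray, as slopes to the right and down, at radius r is drawn at 1 + k1 r^2 times it, then the intrinsics apply), "R" (3x3) and "t" (3): a world point X has camera coordinates R X + t. Camera axes: x right, y down, z forward; pixel columns grow to the right and rows downward; lengths in m; the calibration is good to about 2 mm. A picture is of the moment at which its call begins.
- env.finish_job(): hands the job in; it is judged then, once.
Trained networks look in the newest picture that a camera, given by its name, has taken for a name from the list of things; names that differ only in an ending like _2 or _b are one class to them, and where a whole thing is asked for, a point or a joint stands for the part that bears it (a point fixed in the world has none). Each returns a list of dicts, best first, with "p" (0 to 1); they miss things now and then, are a little off and sometimes report something else, mostly with a low value. They report only what shows in the picture. A call takes as long as a camera call.
- env.regions_of(camera, name): "pixels" (420x560 bool, what is visible of it) and "point" ([column, row] in pixels, amid what is visible of it).
- env.tip_of(camera, name): "point" ([column, row] in pixels: a listed point, or the origin of a listed thing).
The state is a dict: "time": time; "joints": joint angles; "dq": joint speeds; "effort": joint torques, N m; "tool_pos": TCP position; "orientation": TCP orientation; "ft_force": force on the tool from outside, world axes, zero at the start; "torque": the same for the moment, N m; "width": opening from 0.0 (shut) to 1.0 (fully open); "gripper_force": force on a finger pad.
Only numpy, scipy, OpenCV 4.12 (cv2) and the standard library are available. Lean on these libraries where they do the work, as an engineer would, in place of code of your own. Each camera call takes 0.05 s, during which the arm holds its last target. There are 200 camera calls.

TASK

The vacuum-pump spindle lying in the V-blocks of the runout stand has a collar that sits out of true. Lower the dial indicator by its knob until the plunger rests on the collar with about one turn of preload on the needle, then turn the spindle in the V-blocks by its rubber roller until the collar's highest spot is under the plunger (the needle at its greatest reading), and leave it all standing so, ready for marking. Be gentle: never lift the spindle out of the V-blocks or force it down into them, never run the plunger to the end of its travel, and leave the other things on the bench where they are.

Things in the scene. Friction and masses are not known exactly. Their poses are not given: they have to be found in the camera images.
- stand: Grey plate 170 x 330 mm, 18 mm high, fixed. Origin: centre of its underside. +y: along the spindle; +x: towards its post. Two steel V-blocks (90 degree V, 24 mm thick, 61 mm high) at y +125 and -115 mm carry the 16 mm spindle, axis at x -30, z 62 mm. Collar (36 mm dia, 18 wide, some 2 mm off centre, side unknown) at y +75 mm: its top is 78 to 82 mm over the origin, by how it is turned.
- quill_knob (a point): Centre of the indicator's grip knob: upright, dark, knurled, 22 mm dia, 30 mm high, nothing above it; 10 mm below its foot is the crossarm. It goes straight up and down with the whole indicator on a telescoping post (stand x +50, y +75 mm) that stays where it is left: about 5 N down or 11 N up moves it. The dial (57 mm dia, facing up, 80 mm nearer the spindle) is no higher than the knob's middle.
- plunger_tip (a point): Lowest point of the indicator's vertical plunger (6 mm ball end), right over the collar and the spindle's axis. It starts 16 to 31 mm above the mean top of the collar. The plunger is pushed up into its stem: travel 12 mm, spring 0.6 N rising to 2 N. Axes as the stand's.
- roller (a point): Centre of the spindle's black rubber-tyred roller, on the spindle's axis (62 mm over the stand's underside), 145 mm from the collar: 68 mm dia, 14 mm wide, flat faces, 45 mm from the nearer V-block, clear above. It turns with spindle and collar; its y is the axis, x and z turn. The spindle (0.65 kg, oiled) lies loose; 5 N down on its rim turns it by friction, and the rim gives 0.1 mm/N.
- needle (a joint): Dial needle, rad, 0 with the plunger free; grows clockwise seen from above as the plunger is pushed up: one turn (6.28) is 5 mm, end of travel at 15.1. Turning the spindle makes it rise and fall once a turn, by about 5 rad (4 mm) in all.
- quill (a joint): How far the indicator has been lowered on its post, m, 0 at the top, at most 0.055.
- forceps: Steel forceps, 131 mm long, on the worktop before the stand: bystander.
- tape_roll: Roll of tape, 68 mm dia, 19 mm high, on the worktop to the right of the stand: bystander.
- log_pad: Note pad, 212 x 154 x 15 mm, left of the stand: bystander.
- carton_small: Small card carton, 103 x 63 x 53 mm, at the right: bystander.

How it is judged:
On the way:
1. the indicator is lowered onto the collar with 0.75 to 1.4 turns of the needle as preload (value of joint needle between 4.7 and 8.8 rad), for 0.3 s.
At the end, for the whole second after the job is handed in: The collar's highest spot is up under the plunger, within about 0.2 mm of the greatest height (about 81.5 mm over the stand's underside as it rests there); the plunger still rests on it with 0.65 to 2.3 turns on the needle; needle still, spindle seated in the V-blocks (z of plunger_tip in the frame of stand above 0.0813 m and value of joint needle between 4 and 14.6 rad and velocity of joint needle between -0.4 and 0.4 rad/s and z of roller in the frame of stand between 0.0605 and 0.0635 m); the robot touches nothing.
It fails at once if the spindle is forced into the V-blocks (all their contact forces together; about 15 N at rest) (contact force between spindle and stand above 50 N).
It fails at once if the spindle is lifted out of the V-blocks by 4 mm at the roller (z of roller in the frame of stand above 0.066 m).
It fails at once if the plunger is run to the end of its travel (value of joint needle above 14.7 rad).
It fails at once if a bystander is shifted by over 20 mm (distance of any of forceps, tape_roll, log_pad, carton_small from where it was at the start of the episode above 0.02 m).
It also fails if it takes over 72 s, if anything falls off the work surface, if the arm or the gripper's body presses on something with over 40 N, if the wrist force passes 120 N, or if a joint passes its speed limit or range.

## Working session

There is one attempt and no reset: what is moved stays moved. The work goes in short steps, Python scripts to look and compute and a tool call to move; the robot and the scene stay as the last step left them, time stands still between calls to the robot, and variables do not carry over. Pictures are saved under pics/ and viewed, at most 10 in all, crops included, and the job is handed in when it is done.

Besides the shell and the picture viewer there is one more tool, called after "Request:" by a JSON object that holds its "op" and its "data", one argument or row to a line. jog_arm: Moves the arm, as the interface text tells. Its arguments: {"type":"object","properties":{"commands":{"type":"array"},"grip_force":{"type":"number"}},"required":["commands"]}

```bash
mkdir -p pics
cat > h.py <<'E'
import numpy as np, cv2
from station import env
def ray(c,px):
    K=np.array([[c['fx'],0,c['cx']],[0,c['fy'],c['cy']],[0,0,1.]])
    u=cv2.undistortPoints(np.array([[px]],float),K,np.array([c['k1'],0,0,0,0.]))[0,0]
    d=np.asarray(c['R']).T@np.array([u[0],u[1],1]); o=-np.asarray(c['R']).T@np.asarray(c['t'])
    return o,d
def at_z(c,px,z):
    o,d=ray(c,px); return o+d*(z-o[2])/d[2]
def at_depth(c,px):
    z=c['range_z'][int(round(px[1])),int(round(px[0]))]; o,d=ray(c,px); return o+d*z
def save(c,n): cv2.imwrite('pics/'+n,c['pixels'][:,:,::-1])
E
python3 - <<'E'
from h import *
np.set_printoptions(precision=4,suppress=True)
for n in ['top','side']:
    c=env.camera(n); save(c,n+'0.png'); o,d=ray(c,(280,210)); print(n,o,d)
    for k in ['stand','quill_knob','plunger_tip','roller','forceps','tape_roll','log_pad','carton_small']:
        r=env.tip_of(n,k)
        if r: print(k,[(round(x['p'],2),np.round(x['point'],1),at_depth(c,x['point'])) for x in r[:2]])
E
```

```text
top [0.3951 0.0367 1.4426] [ 0.0995  0.0012 -0.9951]
stand [(0.94, array([268. , 198.7]), array([0.5705, 0.0718, 0.0224]))]
plunger_tip [(0.66, array([233.2, 178.3]), array([0.6045, 0.1545, 0.1904]))]
roller [(0.66, array([294.1, 202. ]), array([ 0.5503, -0.0004,  0.096 ]))]
forceps [(0.67, array([271.8, 260.6]), array([0.3942, 0.066 , 0.0148]))]
tape_roll [(0.78, array([341.9, 178.4]), array([ 0.6271, -0.145 , -0.0048]))]
log_pad [(0.84, array([138.2, 213.2]), array([0.5407, 0.4466, 0.0146]))]
carton_small [(0.77, array([412.9, 166.6]), array([ 0.6451, -0.3378,  0.0536]))]
side [0.5141 0.963  0.7901] [ 0.0328 -0.8164 -0.5767]
quill_knob [(0.71, array([256.2, 226.1]), array([0.6031, 0.1608, 0.1783]))]
roller [(0.88, array([280.6, 223. ]), array([0.5467, 0.1416, 0.1721]))]
forceps [(0.71, array([334.4, 254.4]), array([0.4061, 0.0673, 0.0073])), (0.63, array([278.7, 222.8]), array([0.5512, 0.1419, 0.173 ]))]
tape_roll [(0.72, array([256.9, 210.7]), array([ 0.6293, -0.1267,  0.0188]))]
log_pad [(0.6, array([276. , 375.9]), array([0.5545, 0.4451, 0.0164]))]
carton_small [(0.55, array([254.2, 174.6]), array([ 0.6486, -0.3061,  0.0421]))]
```

Run:
```python
import cv2
a=cv2.imread('pics/top0.png')[120:280,190:390]; b=cv2.imread('pics/side0.png')[150:310,180:380]
cv2.imwrite('pics/c0.png',cv2.resize(cv2.vconcat([a,b]),None,fx=1.8,fy=1.8,interpolation=2) if 0 else cv2.resize(cv2.hconcat([a,b]),(800,320),interpolation=cv2.INTER_CUBIC))
```

```text
(no output)
```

View pics/c0.png

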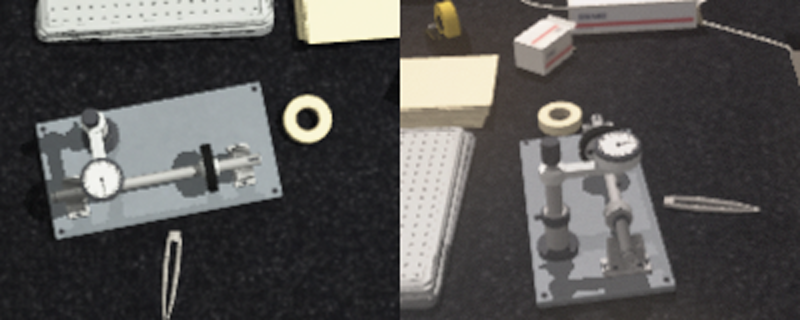

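The crop at 2x shows the knob in the top view at about (235,179), the dial at (241,210) and the roller at (294,203). The stand is yawed by about +10° and its post is on the far-left side. In the side view the knob is at (255,226).

Run:
```python
from h import *
np.set_printoptions(precision=4,suppress=True)
c=env.camera('top')
cor=[(210,181),(321,161.5),(331.5,218),(219,239)]
P=np.array([at_z(c,p,.018) for p in cor]); print(P)
print([np.linalg.norm(P[i]-P[(i+1)%4]) for i in range(4)])
o=P.mean(0)
v=(P[0]-P[1])+(P[3]-P[2]); v/=np.linalg.norm(v); yaw=np.arctan2(-v[0],v[1]); print('c',o,'yaw',yaw)
R=np.array([[np.cos(yaw),-np.sin(yaw)],[np.sin(yaw),np.cos(yaw)]])
for n,p in dict(knob=(50,75),dial=(-30,75),roller=(-30,-70)).items(): print(n,o[:2]+R@np.array(p)/1e3)
for p in [(235,177),(234,179),(233,181)]: print('knob',at_depth(c,p))
for p in [(241,210),(238,205)]: print('dial',at_depth(c,p))
for p in [(294,199),(294.5,202),(295,205)]: print('roller',at_depth(c,p))
m=env.regions_of('top','roller'); 
if m: q=np.argwhere(m[0]['pixels']); print(m[0]['p'],q.mean(0),q.min(0),q.max(0))
c=env.camera('side')
for p in [(255,220),(255,222),(255,225),(255,228),(255,231),(255,234)]: print('knobS',at_depth(c,p))
```

```text
[[ 0.6276  0.2379  0.018 ]
 [ 0.6747 -0.0841  0.018 ]
 [ 0.5102 -0.1077  0.018 ]
 [ 0.4597  0.2146  0.018 ]]
[np.float64(0.3253821429586144), np.float64(0.16620832939675054), np.float64(0.3262792318023201), np.float64(0.16950152180485809)]
c [0.568  0.0652 0.018 ] yaw 0.1503914499044061
knob [0.6062 0.1468]
dial [0.5271 0.1349]
roller [ 0.5489 -0.0085]
knob [0.6079 0.15   0.1896]
knob [0.6032 0.1528 0.1877]
knob [0.5983 0.1556 0.1864]
dial [0.5248 0.1377 0.175 ]
dial [0.5385 0.1456 0.1688]
roller [ 0.5583 -0.0004  0.0978]
roller [ 0.5503 -0.0015  0.0956]
roller [ 0.5422 -0.0026  0.0947]
0.79 [206.7668 277.755 ] [192 216] [221 320]
knobS [0.606  0.1503 0.1883]
knobS [0.6055 0.158  0.1882]
knobS [0.6055 0.1626 0.1829]
knobS [0.6059 0.1642 0.1753]
knobS [0.6065 0.1636 0.166 ]
knobS [0.6078 0.1574 0.1522]
```

Request:
{"op": "jog_arm", "data": {
  "commands": [
    [0, [0.0225, 0.0345, 0], [0, 0, 0]],
    [0, [0.0225, 0.0345, 0], [0, 0, 0]],
    [0, [0.0225, 0.0345, 0], [0, 0, 0]],
    [0, [0.0225, 0.0345, 0], [0, 0, 0]],
    [0, [0.0225, 0.0345, 0], [0, 0, 0]],
    [0, [0.0225, 0.0345, 0], [0, 0, 0]],
    [0, [0.0225, 0.0345, 0], [0, 0, 0]],
    [0, [0.0225, 0.0345, 0], [0, 0, 0]]
  ],
  "grip_force": 20
}}

```text
time: 1.72
tool_pos: [0.3895, -0.1766, 0.2316]
orientation: [0.0, 0.977, 0.214, 0.0]
ft_force: [0.8, -1.4, 0.8]
width: 0.002
gripper_force: 0.0
```

Request:
{"op": "jog_arm", "data": {
  "commands": [
    [0, [0.0225, 0.0345, 0], [0, 0, 0]],
    [0, [0.0225, 0.0345, 0], [0, 0, 0]],
    [0, [0.0225, 0.0345, 0], [0, 0, 0]],
    [0, [0.0225, 0.0345, 0], [0, 0, 0]],
    [0, [0.0225, 0.0345, 0], [0, 0, 0]],
    [0, [0.0225, 0.0345, 0], [0, 0, 0]],
    [0, [0.0225, 0.0345, 0], [0, 0, 0]],
    [0, [0.0225, 0.0345, 0], [0, 0, 0]]
  ]
}}

```text
time: 2.38
tool_pos: [0.5696, 0.0997, 0.2313]
orientation: [0.0, 0.977, 0.214, 0.0]
ft_force: [1.0, 0.1, 0.1]
width: 0.001
gripper_force: 0.0
```

Request:
{"op": "jog_arm", "data": {
  "commands": [
    [0, [0.018, 0.026, 0], [0, 0, -0.07]],
    [0, [0.0175, 0.026, 0], [0, 0, -0.07]],
    [0, [0, 0, -0.015], [0, 0, -0.07]],
    [0, [0, 0, -0.015], [0, 0, -0.07]],
    [0, [0, 0, -0.006], [0, 0, 0]],
    [0, [0, 0, -0.006], [0, 0, 0]],
    [0, [0, 0, -0.004], [0, 0, 0]],
    [0, [0, 0, 0], [0, 0, 0]]
  ]
}}

```text
time: 3.05
tool_pos: [0.6088, 0.1256, 0.1846]
orientation: [-0.01, 0.995, 0.097, -0.002]
ft_force: [-0.3, -1.0, -0.1]
width: -0.003
gripper_force: 0.0
```

```bash
cat >> h.py <<'E'
def dial(n):
    c=env.camera('top'); p=c['pixels'][170:230,200:280]; s=env.camera('side'); q=s['pixels'][190:250,240:320]
    cv2.imwrite('pics/'+n,cv2.resize(cv2.vconcat([p,q]),None,fx=5,fy=5,interpolation=cv2.INTER_CUBIC)[:,:,::-1]); return c
E
python3 - <<'E'
from h import *
dial('d1.png'); o=env.get_obs(); print(o['tool_pos'],o['ft_force'])
E
```

```text
[0.60935205 0.12574373 0.18594389] [ 0.09429771 -0.54612214 -0.37396066]
```

View pics/d1.png

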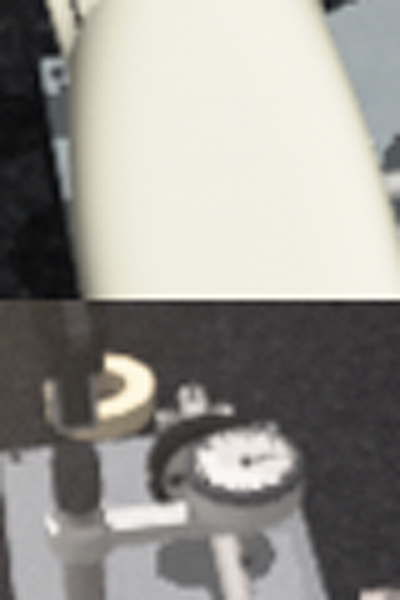

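The side crop shows the finger behind the knob, about 26 mm short in y, and the needle pointing right. The top view of the dial is hidden by the arm. I'll lift, shift over the knob and approach it again.

Request:
{"op": "jog_arm", "data": {
  "commands": [
    [0, [0, 0, 0.012], [0, 0, 0]],
    [0, [0, 0, 0.006], [0, 0, 0]],
    [0, [-0.002, 0.013, 0], [0, 0, 0]],
    [0, [-0.002, 0.013, 0], [0, 0, 0]],
    [0, [0, 0, -0.006], [0, 0, 0]],
    [0, [0, 0, -0.005], [0, 0, 0]],
    [0, [0, 0, -0.002], [0, 0, 0]],
    [0, [0, 0, 0], [0, 0, 0]]
  ]
}}

```text
time: 3.82
tool_pos: [0.6067, 0.1402, 0.1886]
orientation: [-0.014, 0.994, 0.107, -0.003]
ft_force: [0.0, 0.4, 0.2]
width: 0.0
gripper_force: 0.0
```

Request:
{"op": "jog_arm", "data": {
  "commands": [
    [0, [0, 0, -0.002], [0, 0, 0]],
    [0, [0, 0, -0.002], [0, 0, 0]],
    [0, [0, 0, -0.002], [0, 0, 0]],
    [0, [0, 0, -0.002], [0, 0, 0]],
    [0, [0, 0, -0.002], [0, 0, 0]],
    [0, [0, 0, -0.002], [0, 0, 0]],
    [0, [0, 0, 0], [0, 0, 0]],
    [0, [0, 0, 0], [0, 0, 0]]
  ]
}}

```text
time: 4.48
tool_pos: [0.6074, 0.1403, 0.1789]
orientation: [-0.014, 0.994, 0.107, -0.002]
ft_force: [-2.7, -1.5, 4.1]
width: -0.0
gripper_force: 2.3
```

Run:
```python
from h import *
dial('d2.png'); o=env.get_obs(); print(o['tool_pos'],o['ft_force'])
```

```text
[0.60744061 0.14026779 0.17886629] [-3.55352506 -0.64409987  4.95606367]
```

View pics/d2.png

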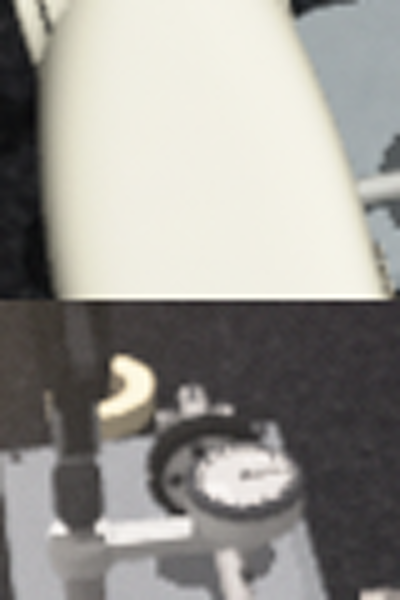

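The side crop shows the finger on the knob and the dial about 10 mm lower. The needle still points right (free). The y motion fell short, so I'll check the joints.

Run:
```python
from h import *
o=env.get_obs(); print(np.round(o['joints'],3),np.round(o['effort'],1),o['torque'],o['orientation'])
```

```text
[0.213 0.512 0.267 1.326 0.029 3.141] [ -0.1 -46.8  24.7  -1.2   0.    0. ] [-0.06361318  0.61742965 -0.00831626] [-0.0143926   0.99418484  0.10670867 -0.00162012]
```

Request:
{"op": "jog_arm", "data": {
  "commands": [
    [0, [0, 0, 0.006], [0, 0, 0]],
    [0, [0, 0, 0], [0.0, 0, 0.1]],
    [0, [0, 0, 0], [0, 0, 0.1]],
    [0, [-0.001, 0.006, 0], [0, 0, 0]],
    [0, [-0.001, 0.006, 0], [0, 0, 0]],
    [0, [0, 0, 0], [0, 0, 0]],
    [0, [0, 0, 0], [0, 0, 0]],
    [0, [0, 0, 0], [0, 0, 0]]
  ]
}}

```text
time: 5.25
tool_pos: [0.6055, 0.1527, 0.1842]
orientation: [-0.014, 0.979, 0.205, -0.003]
ft_force: [-0.8, -0.7, 0.6]
width: 0.001
gripper_force: 0.0
```

Request:
{"op": "jog_arm", "data": {
  "commands": [
    [0, [0, 0, 0], [-0.028, -0.012, 0]],
    [0, [0, 0, -0.003], [0, 0, 0]],
    [0, [0, 0, -0.002], [0, 0, 0]],
    [0, [0, 0, -0.002], [0, 0, 0]],
    [0, [0, 0, -0.002], [0, 0, 0]],
    [0, [0, 0, -0.002], [0, 0, 0]],
    [0, [0, 0, 0], [0, 0, 0]],
    [0, [0, 0, 0], [0, 0, 0]]
  ]
}}

```text
time: 5.92
tool_pos: [0.6055, 0.1526, 0.1737]
orientation: [0.0, 0.979, 0.205, 0.0]
ft_force: [-1.7, 1.4, 3.7]
width: -0.003
gripper_force: 2.0
```

```bash
cat >> h.py <<'E'
def plunger():
    s=env.camera('side'); r=env.tip_of('side','plunger_tip'); t=env.tip_of('side','needle')
    o=env.get_obs(); print(o['time'],np.round(o['tool_pos'],4),np.round(o['ft_force'],1)); print(r,t); return s
E
python3 - <<'E'
from h import *
s=plunger(); save(s,'s3.png')
cv2.imwrite('pics/s3c.png',cv2.resize(s['pixels'][205:245,265:310,::-1],None,fx=12,fy=12,interpolation=cv2.INTER_CUBIC))
E
```

```text
Traceback (most recent call last):
  File "h.py", line 17, in plunger
    s=env.camera('side'); r=env.tip_of('side','plunger_tip'); t=env.tip_of('side','needle')
                                                                ~~~~~~~~~~^^^^^^^^^^^^^^^^^
ValueError: it knows: carton_small, forceps, log_pad, plunger_tip, quill_knob, roller, stand, tape_roll
```

```bash
cat >> h.py <<'E'
def proj(c,P):
    K=np.array([[c['fx'],0,c['cx']],[0,c['fy'],c['cy']],[0,0,1.]])
    rv=cv2.Rodrigues(np.asarray(c['R'],float))[0]
    return cv2.projectPoints(np.asarray(P,float).reshape(-1,1,3),rv,np.asarray(c['t'],float),K,np.array([c['k1'],0,0,0,0.]))[0][:,0]
def needle(cam,zd,xy=(.526,.141),pic=None):
    c=env.camera(cam); g=cv2.cvtColor(c['pixels'],cv2.COLOR_RGB2GRAY)
    p=proj(c,[[*xy,zd]])[0]
    # white-face centroid near the predicted centre
    x0,y0=np.round(p).astype(int)-14; w=c['pixels'][y0:y0+28,x0:x0+28].min(2)
    m=(w>150).astype(np.uint8); m=cv2.morphologyEx(m,cv2.MORPH_CLOSE,np.ones((3,3)))
    n,l,st,ce=cv2.connectedComponentsWithStats(m); k=1+np.argmax(st[1:,4]); 
    cc=np.array([x0+st[k,0]+(st[k,2]-1)/2,y0+st[k,1]+(st[k,3]-1)/2])
    o=at_z(c,cc,zd)
    th=np.radians(np.arange(0,360,5)); r=np.linspace(.005,.017,13)
    P=np.stack([o[0]+np.outer(np.cos(th),r),o[1]+np.outer(np.sin(th),r),np.full((72,13),zd)],-1)
    q=proj(c,P.reshape(-1,3)).astype(np.float32).reshape(72,13,2)
    v=cv2.remap(g,q[...,0],q[...,1],cv2.INTER_CUBIC).astype(float).mean(1)
    d=np.maximum(0,np.median(v)-v); i=d.argmax(); J=np.arange(i-4,i+5); wt=d[J%72]
    a=5*(wt*J).sum()/wt.sum()
    print(cam,'pred',np.round(p,1),'face',cc,st[k,2:],'world',np.round(o,4),'cw angle from +x',round(-a%360,1),'dip',np.round(np.sort(d)[-3:]))
    if pic: cv2.imwrite('pics/'+pic,cv2.resize(c['pixels'][y0-5:y0+33,x0-5:x0+33,::-1],None,fx=10,fy=10,interpolation=cv2.INTER_CUBIC))
    return -a%360
E
python3 - <<'E'
from h import *
o=env.get_obs(); print(o['time'],np.round(o['tool_pos'],4),np.round(o['ft_force'],1))
for dz in (-.02,-.016,-.012): needle('side',o['tool_pos'][2]+dz,pic='n1.png')
s=env.camera('side'); print(env.tip_of('side','plunger_tip'))
E
```

```text
6.0167 [0.6055 0.1526 0.1737] [-1.9  2.2  4.3]
side pred [289.5 228.9] face [288.  223.5] [ 19  18 197] world [0.5296 0.1195 0.1537] cw angle from +x 115.5 dip [44. 47. 47.]
side pred [289.4 227.6] face [288. 223.] [ 19  19 197] world [0.5295 0.1228 0.1577] cw angle from +x 118.9 dip [65. 69. 70.]
side pred [289.4 226.2] face [288.  223.5] [ 19  18 197] world [0.5294 0.1301 0.1617] cw angle from +x 115.4 dip [45. 47. 49.]
[]
```

View pics/n1.png

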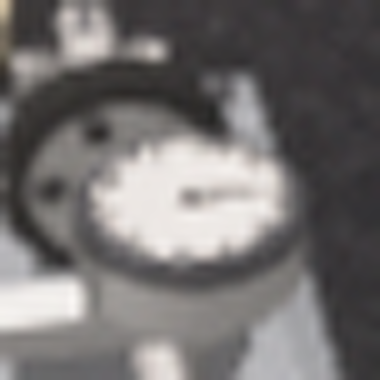

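The needle crop shows the hub at about pixel (288.5,226) and the needle pointing right and slightly up, along stand −x. That is its zero, so the plunger is still free. I'll use the predicted dial centre in the needle reader, since the face blob was wrong.

```bash
python3 - <<'E'
s=open('h.py').read()
a=s.index("    m=(w>150)"); b=s.index("    o=at_z(c,cc,zd)")
s=s[:a]+"    cc=p; st=np.zeros((1,5)); k=0\n"+s[b:]
s+='''
def look(n=2):
    o=env.get_obs(); print(round(o['time'],2),np.round(o['tool_pos'],4),np.round(o['ft_force'],1))
    for i in range(n): needle('side',o['tool_pos'][2]-.0125,xy=(.527,.141))
'''
open('h.py','w').write(s)
E
python3 -c "
from h import *
look()
for d in (-.011,-.014): needle('side',.1737+d,xy=(.527,.141))"
```

```text
6.27 [0.6055 0.1526 0.1735] [-2.4  1.6  4.9]
side pred [289.  226.5] face [288.9983432  226.47255572] [0. 0. 0.] world [0.527 0.141 0.161] cw angle from +x 166.9 dip [33. 36. 36.]
side pred [289.  226.5] face [288.9983432  226.47255572] [0. 0. 0.] world [0.527 0.141 0.161] cw angle from +x 166.9 dip [33. 36. 37.]
side pred [289.  225.9] face [288.98705776 225.92059401] [0. 0. 0.] world [0.527  0.141  0.1627] cw angle from +x 178.5 dip [32. 32. 35.]
side pred [289.  226.9] face [289.00748112 226.91949051] [0. 0. 0.] world [0.527  0.141  0.1597] cw angle from +x 157.9 dip [39. 39. 41.]
```

Request:
{"op": "jog_arm", "data": {
  "commands": [
    [0, [0, 0, -0.001], [0, 0, 0]],
    [0, [0, 0, -0.001], [0, 0, 0]],
    [0, [0, 0, -0.001], [0, 0, 0]],
    [0, [0, 0, -0.001], [0, 0, 0]],
    [0, [0, 0, 0], [0, 0, 0]],
    [0, [0, 0, 0], [0, 0, 0]],
    [0, [0, 0, 0], [0, 0, 0]],
    [0, [0, 0, 0], [0, 0, 0]]
  ]
}}

```text
time: 7.13
tool_pos: [0.6057, 0.1524, 0.1691]
orientation: [0.001, 0.979, 0.206, -0.0]
ft_force: [-1.1, 2.1, 2.8]
width: 0.003
gripper_force: 1.5
```

```bash
python3 -c "
from h import *
look()"
```

```text
7.13 [0.6057 0.1524 0.1691] [-1.1  2.1  2.8]
side pred [289.  227.9] face [289.0283962  227.94246621] [0. 0. 0.] world [0.527  0.141  0.1566] cw angle from +x 166.6 dip [34. 36. 36.]
side pred [289.  227.9] face [289.0283962  227.94246621] [0. 0. 0.] world [0.527  0.141  0.1566] cw angle from +x 166.6 dip [33. 36. 36.]
```

Request:
{"op": "jog_arm", "data": {
  "commands": [
    [0, [0, 0, -0.001], [0, 0, 0]],
    [0, [0, 0, -0.001], [0, 0, 0]],
    [0, [0, 0, -0.001], [0, 0, 0]],
    [0, [0, 0, 0], [0, 0, 0]],
    [0, [0, 0, 0], [0, 0, 0]],
    [0, [0, 0, 0], [0, 0, 0]],
    [0, [0, 0, 0], [0, 0, 0]],
    [0, [0, 0, 0], [0, 0, 0]]
  ]
}}

```text
time: 7.9
tool_pos: [0.6058, 0.1523, 0.1664]
orientation: [0.001, 0.979, 0.205, 0.0]
ft_force: [-2.0, 1.4, 5.0]
width: -0.001
gripper_force: 2.2
```

```bash
python3 -c "
from h import *
look(1)"
```

```text
7.9 [0.6058 0.1523 0.1664] [-2.   1.4  5. ]
side pred [289.  228.8] face [289.04648077 228.82702347] [0. 0. 0.] world [0.527  0.141  0.1539] cw angle from +x 166.9 dip [28. 32. 32.]
```

Request:
{"op": "jog_arm", "data": {
  "commands": [
    [0, [0, 0, -0.001], [0, 0, 0]],
    [0, [0, 0, -0.001], [0, 0, 0]],
    [0, [0, 0, -0.001], [0, 0, 0]],
    [0, [0, 0, 0], [0, 0, 0]],
    [0, [0, 0, 0], [0, 0, 0]],
    [0, [0, 0, 0], [0, 0, 0]],
    [0, [0, 0, 0], [0, 0, 0]],
    [0, [0, 0, 0], [0, 0, 0]]
  ]
}}

```text
time: 8.62
tool_pos: [0.6057, 0.1523, 0.1634]
orientation: [0.001, 0.979, 0.205, 0.0]
ft_force: [-1.1, 1.4, 5.5]
width: 0.001
gripper_force: 2.2
```

```bash
python3 -c "
from h import *
look(1)"
```

```text
8.62 [0.6057 0.1523 0.1634] [-1.1  1.4  5.5]
side pred [289.1 229.8] face [289.06726651 229.84372908] [0. 0. 0.] world [0.527  0.141  0.1509] cw angle from +x 179.2 dip [36. 37. 39.]
```

Request:
{"op": "jog_arm", "data": {
  "commands": [
    [0, [0, 0, -0.001], [0, 0, 0]],
    [0, [0, 0, -0.001], [0, 0, 0]],
    [0, [0, 0, 0], [0, 0, 0]],
    [0, [0, 0, 0], [0, 0, 0]],
    [0, [0, 0, 0], [0, 0, 0]],
    [0, [0, 0, 0], [0, 0, 0]],
    [0, [0, 0, 0], [0, 0, 0]],
    [0, [0, 0, 0], [0, 0, 0]]
  ]
}}

```text
time: 9.33
tool_pos: [0.6057, 0.1523, 0.1615]
orientation: [0.001, 0.979, 0.205, 0.0]
ft_force: [-0.9, 0.3, 5.8]
width: -0.001
gripper_force: 2.5
```

```bash
python3 -c "
from h import *
look(1)"
```

```text
9.33 [0.6057 0.1523 0.1615] [-0.9  0.3  5.8]
side pred [289.1 230.5] face [289.07983541 230.45853329] [0. 0. 0.] world [0.527 0.141 0.149] cw angle from +x 316.5 dip [43. 44. 49.]
```

Request:
{"op": "jog_arm", "data": {
  "commands": [
    [0, [0, 0, -0.001], [0, 0, 0]],
    [0, [0, 0, -0.001], [0, 0, 0]],
    [0, [0, 0, -0.001], [0, 0, 0]],
    [0, [0, 0, 0], [0, 0, 0]],
    [0, [0, 0, 0], [0, 0, 0]],
    [0, [0, 0, 0], [0, 0, 0]],
    [0, [0, 0, 0], [0, 0, 0]],
    [0, [0, 0, 0], [0, 0, 0]]
  ]
}}

```text
time: 10.05
tool_pos: [0.6057, 0.1523, 0.1586]
orientation: [0.001, 0.979, 0.205, 0.0]
ft_force: [-0.7, 1.8, 5.1]
width: 0.0
gripper_force: 2.7
```

```bash
python3 -c "
from h import *
look(1)"
```

```text
10.05 [0.6057 0.1523 0.1586] [-0.7  1.8  5.1]
side pred [289.1 231.4] face [289.09937941 231.41454484] [0. 0. 0.] world [0.527  0.141  0.1461] cw angle from +x 154.5 dip [34. 38. 39.]
```

Request:
{"op": "jog_arm", "data": {
  "commands": [
    [0, [0, 0, 0.03], [0, 0, 0]],
    [0, [0, 0, 0.02], [0, 0, 0]],
    [0, [-0.011, -0.031, 0], [0, 0, 0]],
    [0, [-0.011, -0.031, 0], [0, 0, 0]],
    [0, [-0.011, -0.031, 0], [0, 0, 0]],
    [0, [-0.011, -0.031, 0], [0, 0, 0]],
    [0, [-0.011, -0.03, 0], [0, 0, 0]],
    [0, [0, 0, 0], [0, 0, 0]]
  ]
}}

```text
time: 10.77
tool_pos: [0.548, -0.0068, 0.2074]
orientation: [0.002, 0.979, 0.202, -0.002]
ft_force: [0.2, -0.5, 0.8]
width: 0.002
gripper_force: 0.0
```

Request:
{"op": "jog_arm", "data": {
  "commands": [
    [0, [0, 0, -0.03], [0, 0, -0.065]],
    [0, [0, 0, -0.02], [0, 0, -0.065]],
    [0, [0, 0, -0.02], [0, 0, -0.065]],
    [0, [0, 0, -0.02], [0, 0, -0.065]],
    [0, [0, 0, -0.01], [0, 0, 0]],
    [0, [0, 0, 0], [0, 0, 0]],
    [0, [0, 0, 0], [0, 0, 0]],
    [0, [0, 0, 0], [0, 0, 0]]
  ]
}}

```text
time: 11.43
tool_pos: [0.5515, -0.0015, 0.1093]
orientation: [0.001, 0.997, 0.077, 0.001]
ft_force: [0.6, -0.7, 0.3]
width: 0.002
gripper_force: 0.0
```

Run:
```python
from h import *
o=env.get_obs(); print(round(o['time'],2),np.round(o['tool_pos'],4),np.round(o['ft_force'],1),np.round(o['joints'],2))
needle('side',.1461,xy=(.527,.141)); 
c=env.camera('top'); save(c,'t5.png')
for x in (.525,.527,.529): needle('top',.1461,xy=(x,.141))
s=env.camera('side'); 
a=c['pixels'][170:250,210:320]; b=s['pixels'][180:260,220:330]
cv2.imwrite('pics/t5c.png',cv2.resize(cv2.hconcat([a,b]),(800,291),interpolation=cv2.INTER_CUBIC)[:,:,::-1])
```

```text
11.43 [ 0.5515 -0.0015  0.1093] [ 0.6 -0.7  0.3] [-0.    0.42 -0.07  1.08 -0.    2.98]
side pred [289.1 231.4] face [289.09921304 231.40640682] [0. 0. 0.] world [0.527  0.141  0.1461] cw angle from +x 151.8 dip [23. 25. 25.]
top pred [240.6 211. ] face [240.62980982 211.0451962 ] [0. 0. 0.] world [0.525  0.141  0.1461] cw angle from +x 140.8 dip [19. 24. 25.]
top pred [240.6 210.3] face [240.61368298 210.28212547] [0. 0. 0.] world [0.527  0.141  0.1461] cw angle from +x 144.0 dip [27. 32. 33.]
top pred [240.6 209.5] face [240.59756078 209.519306  ] [0. 0. 0.] world [0.529  0.141  0.1461] cw angle from +x 149.3 dip [35. 37. 41.]
```

View pics/t5c.png

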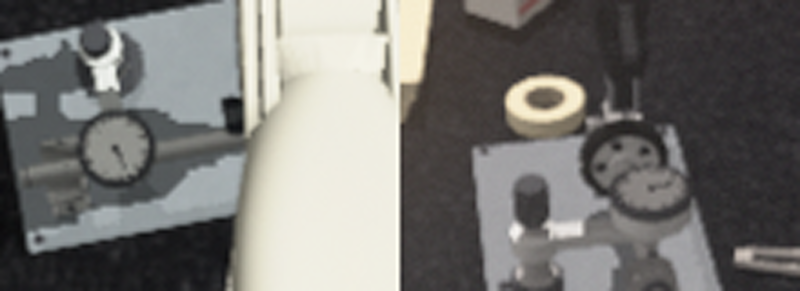

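The top crop shows the dial clear and the needle a bit below one turn. The side crop shows the finger directly above the roller. Next I find contact on the rim.

Request:
{"op": "jog_arm", "data": {
  "commands": [
    [0, [-0.009, -0.001, -0.005], [0, 0, 0]],
    [0, [0, 0, -0.004], [0, 0, 0]],
    [0, [0, 0, -0.003], [0, 0, 0]],
    [0, [0, 0, -0.001], [0, 0, 0]],
    [0, [0, 0, -0.0005], [0, 0, 0]],
    [0, [0, 0, 0], [0, 0, 0]],
    [0, [0, 0, 0], [0, 0, 0]],
    [0, [0, 0, 0], [0, 0, 0]]
  ]
}}

```text
time: 12.4
tool_pos: [0.5425, -0.0025, 0.0958]
orientation: [0.001, 0.997, 0.077, 0.001]
ft_force: [-1.1, -0.1, 5.3]
width: 0.001
gripper_force: 2.8
```

Request:
{"op": "jog_arm", "data": {
  "commands": [
    [0, [0, 0, -0.0003], [0, 0, 0]],
    [0, [0, 0, 0], [0, 0, 0]],
    [0, [0, 0, 0], [0, 0, 0]],
    [0, [0, 0, 0], [0, 0, 0]],
    [0, [0, 0, 0], [0, 0, 0]],
    [0, [0, 0, 0], [0, 0, 0]],
    [0, [0, 0, 0], [0, 0, 0]],
    [0, [0, 0, 0], [0, 0, 0]]
  ]
}}

```text
time: 13.07
tool_pos: [0.5427, -0.0025, 0.0958]
orientation: [0.001, 0.997, 0.077, 0.001]
ft_force: [-2.1, 0.2, 7.0]
width: -0.002
gripper_force: 3.3
```

Request:
{"op": "jog_arm", "data": {
  "commands": [
    [0, [0.003, 0.0005, 0], [0, 0, 0]],
    [0, [0.003, 0.0005, 0], [0, 0, 0]],
    [0, [0.003, 0.0005, 0], [0, 0, 0]],
    [0, [0.003, 0.0005, 0], [0, 0, 0]],
    [0, [0.003, 0.0005, 0], [0, 0, 0]],
    [0, [0.003, 0.0005, 0], [0, 0, 0]],
    [0, [0, 0, 0], [0, 0, 0]],
    [0, [0, 0, 0], [0, 0, 0]]
  ]
}}

```text
time: 13.73
tool_pos: [0.5615, 0.0005, 0.0957]
orientation: [0.001, 0.997, 0.077, 0.002]
ft_force: [1.0, 0.6, 5.6]
width: -0.001
gripper_force: 2.6
```

```bash
cat >> h.py <<'E'
def rd():
    o=env.get_obs(); print(round(o['time'],2),np.round(o['tool_pos'],4),np.round(o['ft_force'],1))
    a=needle('side',.1461,xy=(.527,.141)); b=needle('top',.1461,xy=(.529,.1405)); print('needle deg (mod 360)',round((a-167)%360),round((b-167)%360))
E
python3 -c "
from h import *
rd()"
```

```text
13.73 [5.615e-01 5.000e-04 9.570e-02] [1.  0.6 5.6]
side pred [289.1 231.4] face [289.09921304 231.40640682] [0. 0. 0.] world [0.527  0.141  0.1461] cw angle from +x 69.3 dip [39. 42. 46.]
top pred [240.8 209.5] face [240.78905221 209.5136153 ] [0. 0. 0.] world [0.529  0.1405 0.1461] cw angle from +x 88.0 dip [28. 34. 37.]
needle deg (mod 360) 262 281
```

The needle fell, so I reverse the direction. About 105° of turn in −x is needed.

Request:
{"op": "jog_arm", "data": {
  "commands": [
    [0, [-0.0036, -0.0006, 0], [0, 0, 0]],
    [0, [-0.0036, -0.0006, 0], [0, 0, 0]],
    [0, [-0.0036, -0.0006, 0], [0, 0, 0]],
    [0, [-0.0036, -0.0006, 0], [0, 0, 0]],
    [0, [-0.0036, -0.0006, 0], [0, 0, 0]],
    [0, [0, 0, 0.004], [0, 0, 0]],
    [0, [0.018, 0.003, 0], [0, 0, 0]],
    [0, [0, 0, 0], [0, 0, 0]]
  ]
}}

```text
time: 14.5
tool_pos: [0.5621, 0.0007, 0.0988]
orientation: [0.001, 0.997, 0.077, 0.001]
ft_force: [1.6, 0.3, 0.3]
width: 0.002
gripper_force: 0.0
```

```bash
python3 -c "
from h import *
rd()"
```

```text
14.5 [0.5621 0.0007 0.0988] [1.6 0.3 0.3]
side pred [289.1 231.4] face [289.09921304 231.40640682] [0. 0. 0.] world [0.527  0.141  0.1461] cw angle from +x 149.0 dip [25. 27. 27.]
top pred [240.8 209.5] face [240.78905221 209.5136153 ] [0. 0. 0.] world [0.529  0.1405 0.1461] cw angle from +x 151.2 dip [43. 51. 54.]
needle deg (mod 360) 342 344
```

Request:
{"op": "jog_arm", "data": {
  "commands": [
    [0, [0, 0, -0.0035], [0, 0, 0]],
    [0, [0, 0, -0.0005], [0, 0, 0]],
    [0, [-0.0045, -0.0007, 0], [0, 0, 0]],
    [0, [-0.0045, -0.0008, 0], [0, 0, 0]],
    [0, [-0.0045, -0.0007, 0], [0, 0, 0]],
    [0, [-0.0045, -0.0008, 0], [0, 0, 0]],
    [0, [0, 0, 0], [0, 0, 0]],
    [0, [0, 0, 0], [0, 0, 0]]
  ]
}}

```text
time: 15.27
tool_pos: [0.5415, -0.0027, 0.0956]
orientation: [0.001, 0.997, 0.077, 0.001]
ft_force: [-1.3, -0.3, 7.6]
width: -0.001
gripper_force: 3.6
```

```bash
python3 -c "
from h import *
rd()"
```

```text
15.27 [ 0.5415 -0.0027  0.0956] [-1.3 -0.3  7.6]
side pred [289.1 231.4] face [289.09921304 231.40640682] [0. 0. 0.] world [0.527  0.141  0.1461] cw angle from +x 219.3 dip [30. 31. 32.]
top pred [240.8 209.5] face [240.78905221 209.5136153 ] [0. 0. 0.] world [0.529  0.1405 0.1461] cw angle from +x 202.2 dip [33. 36. 40.]
needle deg (mod 360) 52 35
```

Request:
{"op": "jog_arm", "data": {
  "commands": [
    [0, [0, 0, 0.004], [0, 0, 0]],
    [0, [0.018, 0.003, 0], [0, 0, 0]],
    [0, [0, 0, -0.0035], [0, 0, 0]],
    [0, [0, 0, -0.0005], [0, 0, 0]],
    [0, [-0.006, -0.001, 0], [0, 0, 0]],
    [0, [-0.006, -0.001, 0], [0, 0, 0]],
    [0, [-0.006, -0.001, 0], [0, 0, 0]],
    [0, [0, 0, 0], [0, 0, 0]]
  ]
}}

```text
time: 16.03
tool_pos: [0.5409, -0.0029, 0.0956]
orientation: [0.001, 0.997, 0.077, 0.0]
ft_force: [-0.7, -0.1, 6.9]
width: 0.001
gripper_force: 3.9
```

```bash
python3 -c "
from h import *
rd()"
```

```text
16.03 [ 0.5409 -0.0029  0.0956] [-0.7 -0.1  6.9]
side pred [289.1 231.4] face [289.09921304 231.40640682] [0. 0. 0.] world [0.527  0.141  0.1461] cw angle from +x 250.8 dip [25. 28. 31.]
top pred [240.8 209.5] face [240.78905221 209.5136153 ] [0. 0. 0.] world [0.529  0.1405 0.1461] cw angle from +x 232.9 dip [29. 30. 35.]
needle deg (mod 360) 84 66
```

Request:
{"op": "jog_arm", "data": {
  "commands": [
    [0, [0, 0, 0.004], [0, 0, 0]],
    [0, [0.018, 0.003, 0], [0, 0, 0]],
    [0, [0, 0, -0.0035], [0, 0, 0]],
    [0, [0, 0, -0.0005], [0, 0, 0]],
    [0, [-0.004, -0.0005, 0], [0, 0, 0]],
    [0, [-0.004, -0.0005, 0], [0, 0, 0]],
    [0, [0, 0, 0], [0, 0, 0]],
    [0, [0, 0, 0], [0, 0, 0]]
  ]
}}

```text
time: 16.8
tool_pos: [0.5519, -0.0008, 0.0958]
orientation: [0.001, 0.997, 0.077, 0.001]
ft_force: [-0.4, -0.3, 8.5]
width: 0.001
gripper_force: 4.3
```

```bash
python3 -c "
from h import *
rd()"
```

```text
16.8 [ 0.5519 -0.0008  0.0958] [-0.4 -0.3  8.5]
side pred [289.1 231.4] face [289.09921304 231.40640682] [0. 0. 0.] world [0.527  0.141  0.1461] cw angle from +x 245.8 dip [29. 36. 37.]
top pred [240.8 209.5] face [240.78905221 209.5136153 ] [0. 0. 0.] world [0.529  0.1405 0.1461] cw angle from +x 226.9 dip [31. 36. 38.]
needle deg (mod 360) 79 60
```

Request:
{"op": "jog_arm", "data": {
  "commands": [
    [0, [0.003, 0.0005, 0], [0, 0, 0]],
    [0, [0.003, 0.0005, 0], [0, 0, 0]],
    [0, [0, 0, 0], [0, 0, 0]],
    [0, [0, 0, 0], [0, 0, 0]],
    [0, [0, 0, 0.01], [0, 0, 0]],
    [0, [0, 0, 0.03], [0, 0, 0]],
    [0, [0, 0, 0.03], [0, 0, 0]],
    [0, [0, 0, 0], [0, 0, 0]]
  ]
}}

```text
time: 17.57
tool_pos: [0.56, 0.0004, 0.1702]
orientation: [0.001, 0.997, 0.077, 0.004]
ft_force: [0.6, -0.0, 0.2]
width: 0.003
gripper_force: 0.0
```

```bash
python3 -c "
from h import *
rd(); rd()"
```

```text
17.57 [5.600e-01 4.000e-04 1.702e-01] [ 0.6 -0.   0.2]
side pred [289.1 231.4] face [289.09921304 231.40640682] [0. 0. 0.] world [0.527  0.141  0.1461] cw angle from +x 252.4 dip [25. 29. 30.]
top pred [240.8 209.5] face [240.78905221 209.5136153 ] [0. 0. 0.] world [0.529  0.1405 0.1461] cw angle from +x 233.8 dip [33. 35. 40.]
needle deg (mod 360) 85 67
17.67 [5.578e-01 3.000e-04 1.657e-01] [-0.6 -0.2 -0.7]
side pred [289.1 231.4] face [289.09921304 231.40640682] [0. 0. 0.] world [0.527  0.141  0.1461] cw angle from +x 252.3 dip [26. 30. 31.]
top pred [240.8 209.5] face [240.78905221 209.5136153 ] [0. 0. 0.] world [0.529  0.1405 0.1461] cw angle from +x 233.8 dip [33. 36. 40.]
needle deg (mod 360) 85 67
```

```bash
python3 -c "
from h import *
print(env.finish_job())"
```

```text
the job is handed in; nothing more can be done
None
```

I handed the job in with the collar's high spot under the plunger, within about 10° by my estimate. The needle read about 1.2 turns (7.6 rad) from the camera images, after a preload of about 6 rad, and the arm was clear of everything; the job returned no verdict.

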